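# Check the clamps on a glued painting panel

### The job

The glued-up painting panel has sat in its two trigger clamps for a while, so check that neither has gone slack. With the backs of the fingers, gently press the trigger of the near clamp towards its fixed grip until it comes up solid short of the grip, keep it there for a moment and let it spring all the way back out; then do the same with the far clamp's trigger. Only push the triggers: do not take hold of them, touch the grips, shift or lift the work, or disturb anything else on the desk.

Things in the scene. Friction and masses are not known exactly. Their poses are not given: they have to be found in the camera images.
- glueup: Glue-up, about 3 kg, loose on the desk on four rubber-faced feet: wooden panel 260 (its x) by 240 mm (its y), top 51 mm above the desk. Two black clamps lie across it along y, at x = -60 mm (near clamp, nearer the robot) and +60 mm (far clamp): bar 440 mm long, top at 108 mm. Origin on the desk under the panel's centre, z up. A level push over about 20 N slides it.
- near_trigger_pad (a point): Where to press the near clamp's trigger: front face of its grey upright blade (24 mm wide along this point's x, 10 mm thick, top at about 200 mm), 184 mm above the desk at rest. y axis: into the blade, the way it is pressed, outwards to the grip; z up the blade; turns with the trigger. Hinge pin 8 mm in +y and 68 mm below, along x. Free space in front of the blade, above the bar.
- far_trigger_pad (a point): The same place on the far clamp's trigger, same sizes and axes. Its y axis too is the way the trigger is pressed: outwards, opposite to the near one's (the near clamp's head is at the glue-up's +y side, the far clamp's at its -y side).
- near_trigger (a joint): Angle of the near trigger, rad: 0 at rest, fully out; grows as it is pressed. The clamp is tight: the trigger comes up solid at 0.20 (14 mm at the pad), well short of the grip. A spring pushes it back out: at the pad about 2 N to start it, 3.5 N at the stop, then rising steeply (some 10 N per mm).
- far_trigger (a joint): The same for the far clamp's trigger, which comes up solid at 0.27 (18 mm of travel at the pad), taking about 4 N to get there.
- near_grip: The near clamp's fixed grip, black, 28 mm thick and 26 mm wide, standing 30 to 35 mm behind the resting trigger blade and leaning slightly away from it; its top is 210 to 215 mm above the desk. Origin at its foot, 118 mm above the desk.
- far_grip: The far clamp's fixed grip, the same.
- glue_brush: Flat glue brush 170 mm long lying on the panel, under the two bars. Leave it.
- pencil: Pencil 165 mm long lying on the panel, under the two bars. Leave it.
- glue_bottle: Yellow glue bottle, 60 mm across, 160 mm tall, standing left of the panel. Leave it.
- tape_roll: Roll of masking tape lying flat, 100 mm across, 25 mm high. Leave it.
- palette_plate: White china palette plate, 170 mm across, 18 mm high. Leave it.
- watercolour_tin: Open watercolour tin, about 280 x 220 mm, 16 mm high, origin in its middle. Leave it.
- spare_clamp: A spare clamp of the same kind, shorter, lying flat on its side at the right: about 300 mm long along its y, 35 mm high, origin under the middle of its bar. Leave it.
- brush_mug: Blue mug, 80 mm across, 100 mm tall. Leave it.

How it is judged:
By the outcome, as a careful person would: the job done as asked, in the order asked, and still so for the second after the job is handed in, with the robot touching nothing.
It also fails if it takes over 54 s, if anything falls off the work surface, if the arm or the gripper's body presses on something with over 40 N, if the wrist force passes 120 N, or if a joint passes its speed limit or range.

### The arm

A 7-joint arm with a two-finger parallel gripper is mounted at the origin on the work surface. World frame = base frame: x ahead of the robot, y to its left, z up, the work surface at z = 0. Lengths are in m, angles in rad, forces in N, time in s.
With the tool pointing down it reaches from about 0.4 to 0.9 m from the base axis. Payload 5.5 kg.
Tool frame: the origin (TCP) lies on the centre line of the jaws, within the pads' length; the fingertips stand 22 mm ahead of it and the grasp point (between the pads) lies 3 mm ahead of it (robot.nose_length is the distance from the TCP to the fingertips, in m); z points along the fingers, y is the line along which they close (so a half turn about z gives the same grasp; the last joint's range is limited). The gripper opens to 92 mm and grips with 3 to 60 N. Pads are 19 mm wide; open, the fingers measure 130 mm over their backs; the gripper's body (75 mm by 190 mm) begins 47 mm behind the grasp point.
Start: joints at [-0.95, 0.501, -0.427, 1.55, 0.221, 1.138, -0.21], TCP at [0.228, 0.609, 0.249] pointing down, gripper open.
Joint ranges: [-2.88, 2.88], [-0.31, 2.03], [-1.54, 1.56], [0.2, 2.42], [-1.41, 4.55], [0.19, 2.02], [-2.57, 2.57]. Speed limits (rad/s): [2.57, 2.57, 3.14, 3.14, 3.14, 3.14, 3.14].

### API

Orientations are given as a rotation vector (axis times angle).
In Python, from plant import robot gives the robot as it stands. Calls block until the motion is done:
- robot.reach(position, orientation): joint-space move of the TCP to a pose.
- robot.servo_line(position, attitude=None, vel=0.15, threshold=None): straight line of the TCP; attitude=None keeps the orientation; vel is the mean speed in m/s. With threshold (N) it stops when the force on the tool has changed by that much, and returns True; else False.
- robot.move_j(angles): joint-space move.
- robot.set_gripper(opening): finger opening in m; the grip force is fixed at half the most; returns when the fingers have stopped.
- robot.hold(seconds).
- robot.ik(position, orientation): joint angles nearest the present ones, or None.
- robot.get_state(): the state.
- robot.read_camera(name): name is "scene" or "top"; returns (picture, depth): 384x512x3 uint8, red, green, blue; 384x512 float32, m along the optical axis (not along the pixel's ray), 0 where there is no reading.
- robot.get_calibration(name): a dict with "vfov" (degrees; the focal length in pixels is half the picture's height over the tangent of half this angle, whatever the lens; pixels are square), "cx", "cy" (the principal point, pixels), "cam_to_world" (4x4, takes a point from camera to world coordinates). Camera axes: x right, y down, z forward; pixel columns grow to the right and rows downward; lengths in m; the calibration is good to about 2 mm. A picture is of the moment at which its call begins. get_calibration takes no time and is no camera call.
A pose or a line that the arm cannot do raises robot.IKError and nothing moves.
- robot.sign_off(): hands the job in; it is judged then, once.
The state is a dict: "clock": time; "joints": joint angles; "joint_vel": joint speeds; "joint_torque": joint torques, N m; "tcp_pos": TCP position; "orientation": TCP orientation; "wrist_force": force on the tool from outside, world axes, zero at the start; "ft_torque": the same for the moment, N m; "opening": finger opening in m; "finger_force": force on a finger pad.
Only numpy, scipy, OpenCV 4.12 (cv2) and the standard library are available. Lean on these libraries where they do the work, as an engineer would, in place of code of your own. Each camera call takes 0.05 s, during which the arm holds its last target. There are 200 camera calls.

## Working session

There is one attempt and no reset: what is moved stays moved. The work goes in short steps, each a Python script; the robot and the scene stay as the last script left them, time stands still between calls to the robot, and variables do not carry over. Pictures are saved under pics/ and viewed, at most 10 in all, crops included, and the job is handed in when it is done.

```bash
mkdir -p pics; ls; cat > h.py <<'E'
import numpy as np, cv2
from plant import robot
def snap(n):
    im,d=robot.read_camera(n); np.savez('%s.npz'%n,im=im,d=d); return im,d
def pts(n,d):
    c=robot.get_calibration(n); f=192/np.tan(np.radians(c['vfov'])/2)
    v,u=np.mgrid[:384,:512]; P=np.stack([(u-c['cx'])/f*d,(v-c['cy'])/f*d,d,np.ones_like(d)],-1)
    return (P@np.array(c['cam_to_world']).T)[...,:3]
E
python3 - <<'E'
from h import *
for n in('scene','top'):
    im,d=snap(n); cv2.imwrite('pics/%s0.png'%n,cv2.resize(im[...,::-1],(800,600),interpolation=cv2.INTER_CUBIC))
    c=robot.get_calibration(n); print(c)
s=robot.get_state();print(s['clock'],s['tcp_pos'],s['orientation'],s['wrist_force'],s['opening'])
E
```

```text
pics
{'vfov': 48.97175465762689, 'cx': 256.89962007368916, 'cy': 195.48846000423677, 'cam_to_world': array([[ 0.78463407,  0.43023859, -0.4463677 ,  1.13966009],
       [ 0.61992637, -0.53708393,  0.57204209, -0.74498021],
       [ 0.00637766, -0.72555882, -0.6881306 ,  1.05804074],
       [ 0.        ,  0.        ,  0.        ,  1.        ]])}
{'vfov': 52.17683595589628, 'cx': 253.61295413780346, 'cy': 193.94781052151606, 'cam_to_world': array([[-3.46741277e-04, -9.84579669e-01,  1.74936429e-01,
         3.28306365e-01],
       [-9.99927491e-01,  2.44709575e-03,  1.17908236e-02,
        -1.87201358e-02],
       [-1.20370914e-02, -1.74919657e-01, -9.84509128e-01,
         1.25205594e+00],
       [ 0.00000000e+00,  0.00000000e+00,  0.00000000e+00,
         1.00000000e+00]])}
0.1 [0.2275027  0.60826916 0.24777547] [-5.58917304e-01 -3.09112286e+00  2.69412675e-03] [ 0.21646887  0.84058886 -0.22501896] 0.0920920532045341
```

View pics/scene0.png

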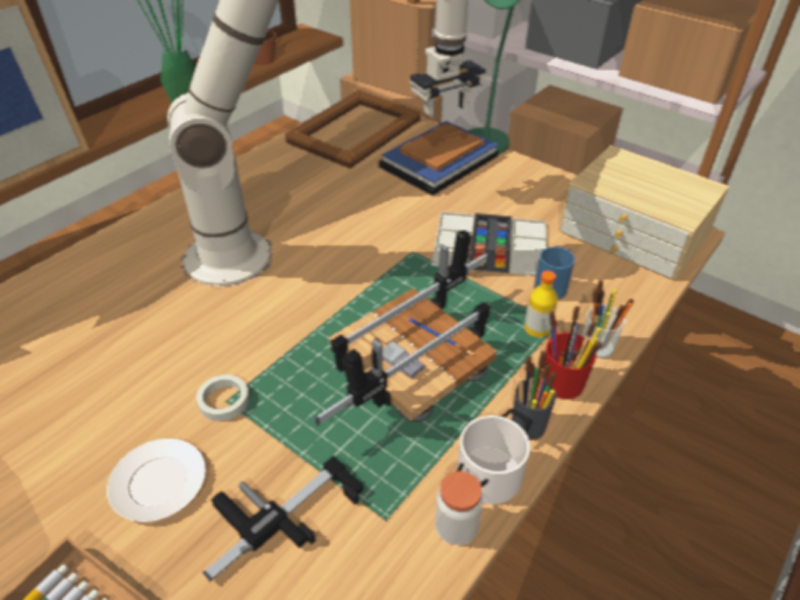

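View pics/top0.png

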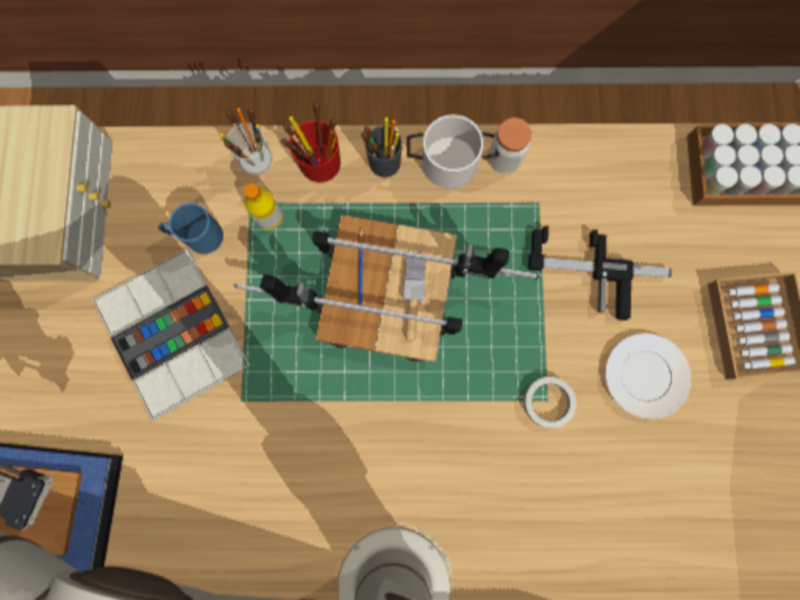

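The scene view shows the panel with the near head at about (450,260) and the far head at (365,375). In the top view the near head is at (270-310,292) and the far head at (465-505,262), with the bars turned about 10°. Next I'll measure the blades and grips from depth and colour.

```bash
python3 - <<'E'
from h import *
for n in('scene','top'):
    z=np.load(n+'.npz'); P=pts(n,z['d']); im=z['im'].astype(int)
    Z=P[...,2]
    # panel/bars
    roi=(P[...,0]>.35)&(P[...,0]<.8)&(abs(P[...,1])<.32)
    if n=='top':
        m=roi&(Z>.095)&(Z<.125)&(im.min(-1)>110)&(im.max(-1)-im.min(-1)<30)
        lab,L=cv2.connectedComponents(m.astype('uint8'))
        for i in range(1,lab):
            q=P[L==i]
            if len(q)>40:
                c=q.mean(0); _,s,vt=np.linalg.svd(q[:,:2]-c[:2],full_matrices=False); print('bar',len(q),c.round(4),vt[0].round(4),q[:,2].std())
    m=roi&(Z>.14)&(Z<.225)
    k,L,st,_=cv2.connectedComponentsWithStats(m.astype('uint8'))
    for i in range(1,k):
        if st[i,4]<15: continue
        for nm,mm in(('grey',im.max(-1)>85),('black',im.max(-1)<60)):
            q=P[(L==i)&mm&(Z>.16)]
            if len(q)>5: print(n,st[i],nm,len(q),q.mean(0).round(4),q.min(0).round(4),q.max(0).round(4))
a=np.load('scene.npz')['im'][130:270,190:330,::-1];b=np.load('top.npz')['im'][140:230,150:350,::-1]
cv2.imwrite('pics/c.png',np.vstack([cv2.resize(a,(400,240)) if 0 else cv2.copyMakeBorder(cv2.resize(a,(0,0),fx=2.5,fy=2.5),0,0,0,450,cv2.BORDER_CONSTANT)[:, :800],]) )
cv2.imwrite('pics/a.png',cv2.resize(a,(590,590),interpolation=cv2.INTER_CUBIC))
cv2.imwrite('pics/b.png',cv2.resize(b,(800,360),interpolation=cv2.INTER_CUBIC))
E
```

```text
scene [289 147  13  23 208] grey 29 [0.5437 0.2068 0.1947] [0.5378 0.1965 0.1611] [0.5675 0.2272 0.2148]
scene [289 147  13  23 208] black 115 [0.5585 0.2076 0.1876] [0.5454 0.1922 0.1603] [0.5673 0.2277 0.2142]
scene [280 156   7  18 103] grey 72 [0.5437 0.1584 0.1845] [0.5308 0.1522 0.1603] [0.5548 0.1648 0.2066]
scene [346 173   9  11  73] grey 30 [0.7383 0.2633 0.1618] [0.7258 0.2501 0.1602] [0.7499 0.2754 0.1656]
scene [237 217   8  21 136] grey 63 [ 0.6099 -0.1399  0.1928] [ 0.596  -0.1473  0.1603] [ 0.6214 -0.1308  0.2067]
scene [237 217   8  21 136] black 15 [ 0.6118 -0.146   0.1734] [ 0.6081 -0.1478  0.1608] [ 0.6145 -0.1434  0.1885]
scene [218 223  16  26 265] grey 10 [ 0.5978 -0.1841  0.2057] [ 0.5864 -0.2012  0.1644] [ 0.612  -0.1789  0.2132]
scene [218 223  16  26 265] black 186 [ 0.6046 -0.198   0.1929] [ 0.5839 -0.2092  0.1604] [ 0.6146 -0.1807  0.215 ]
bar 199 [0.6362 0.0069 0.1044] [-0.1803 -0.9836] 0.0038233091935618692
bar 65 [ 0.5916 -0.2393  0.1042] [0.1715 0.9852] 0.003960388392388093
bar 182 [0.5181 0.0268 0.1054] [-0.1804 -0.9836] 0.0036635039706107288
top [156 117  11  10  80] grey 29 [0.7412 0.2676 0.1613] [0.7275 0.2569 0.16  ] [0.7522 0.2804 0.1645]
top [296 156   7  13  60] grey 32 [ 0.6109 -0.1339  0.2004] [ 0.5999 -0.1416  0.1857] [ 0.6219 -0.1283  0.206 ]
top [296 156   7  13  60] black 6 [ 0.6048 -0.1313  0.1692] [ 0.6013 -0.1402  0.1606] [ 0.612  -0.1288  0.1761]
top [310 158  16  15 180] grey 6 [ 0.6129 -0.1911  0.2052] [ 0.6103 -0.2039  0.1967] [ 0.6147 -0.18    0.2094]
top [310 158  16  15 180] black 136 [ 0.5967 -0.1844  0.1978] [ 0.5867 -0.2027  0.1604] [ 0.6107 -0.1692  0.2147]
top [166 175  18  15 184] black 140 [0.5495 0.2136 0.1966] [0.5396 0.2003 0.1602] [0.5641 0.2305 0.2143]
top [189 180   8  12  67] grey 33 [0.5438 0.1626 0.1994] [0.533  0.1575 0.1824] [0.5538 0.1679 0.2081]
```

View pics/b.png

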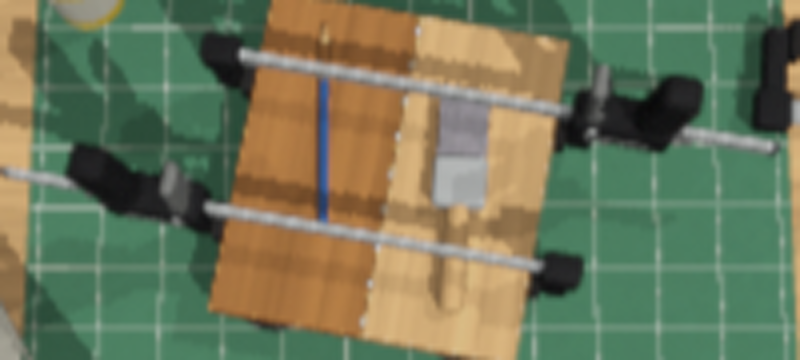

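View pics/a.png

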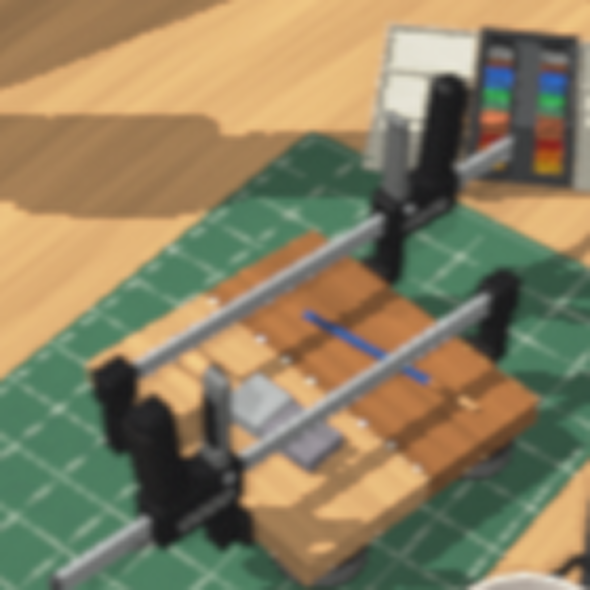

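The crops show the grey blades at near (175,190) and far (598,95), each standing in front of its black grip. They measure as consistent: both lie on the bar lines, 119 mm apart across the bars, with tops about 0.205. I'll approach the near trigger with the gripper closed.

```bash
cat >> h.py <<'E'
from scipy.spatial.transform import Rotation as R
a=np.array([.1803,.9836,0]); a/=np.linalg.norm(a); g=np.array([a[1],-a[0],0])
def W(r,s,z): return r*g+s*a+np.array([0,0,z])
def ori(sg): y=sg*a; zz=np.array([0,0,-1.]); return R.from_matrix(np.c_[np.cross(y,zz),y,zz]).as_rotvec()
def show(t=''):
    s=robot.get_state(); p=np.array(s['tcp_pos']); f=np.array(s['wrist_force'])
    print(t,'t%.2f'%s['clock'],'r %.4f s %.4f z %.4f'%(p@g,p@a,p[2]),'F g %.2f a %.2f z %.2f'%(f@g,f@a,f[2]),'op %.3f'%s['opening'],flush=True)
E
python3 - <<'E'
from h import *
robot.set_gripper(0.0); show('closed')
q0=np.array(robot.get_state()['joints']); p=W(.5056,.220,.30); best=None
for sg in(1,-1):
    q=robot.ik(p,ori(sg)); print(sg,None if q is None else np.round(q,2))
    q2=robot.ik(W(.625,.016,.30),ori(sg)); print('  far',None if q2 is None else np.round(q2,2))
    if q is not None and (best is None or abs(q-q0).max()<best[0]): best=(abs(np.array(q)-q0).max(),sg)
sg=best[1]; print('use',sg); open('sg','w').write(str(sg))
robot.reach(p,ori(sg)); show('above')
robot.servo_line(W(.5056,.220,.199),vel=.08); robot.hold(.3); show('beside')
im,d=snap('scene'); cv2.imwrite('pics/n1.png',cv2.resize(im[90:230,220:360,::-1],(590,590),interpolation=cv2.INTER_CUBIC))
E
```

```text
closed t1.54 r 0.1141 s 0.6399 z 0.2487 F g -0.39 a -0.31 z 0.96 op 0.001
1 [-0.08  0.25 -0.24  1.75  0.07  1.15  1.05]
  far [ 0.09  0.38  0.03  1.57 -0.01  1.19  1.51]
-1 [-0.48  0.25  0.24  1.76 -0.06  1.14 -1.97]
  far [-0.12  0.39  0.31  1.58 -0.13  1.19 -1.54]
use 1
above t3.62 r 0.5051 s 0.2213 z 0.2999 F g 0.73 a 0.43 z -0.38 op 0.000
beside t5.33 r 0.5057 s 0.2200 z 0.1992 F g 0.83 a 0.03 z -0.01 op 0.000
```

View pics/n1.png

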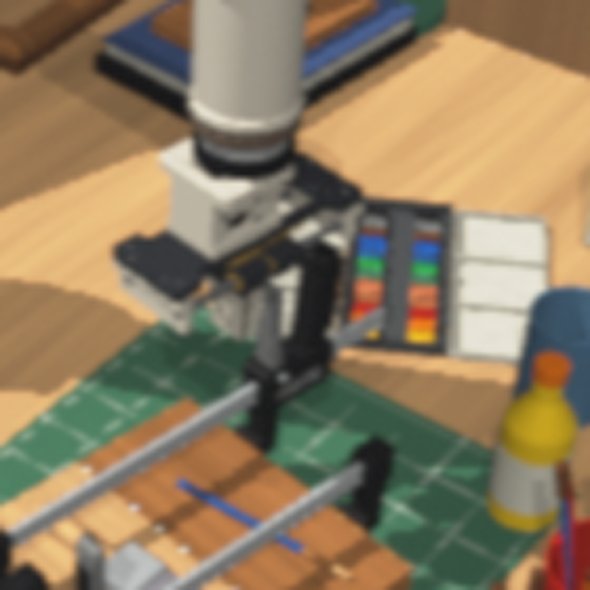

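The fingers are at (235,305), in front of the near blade at (268,320). The gripper body clears the grip top.

```bash
python3 - <<'E'
from h import *
r=robot.servo_line(W(.5056,.229,.199),vel=.02,threshold=3); show('pre %s'%r)
s0=robot.get_state()['tcp_pos']@a if r else .229
r=robot.servo_line(W(.5056,.260,.199),vel=.012,threshold=6.5); show('press %s'%r)
for i in range(3): robot.hold(.3); show('hold')
im,d=snap('scene'); cv2.imwrite('pics/n2.png',cv2.resize(im[120:220,240:340,::-1],(590,590),interpolation=cv2.INTER_CUBIC))
E
```

```text
pre False t5.97 r 0.5056 s 0.2291 z 0.1989 F g -0.02 a -0.06 z -0.07 op 0.001
press True t7.78 r 0.5057 s 0.2512 z 0.1985 F g 0.23 a -3.89 z 2.76 op 0.000
hold t8.08 r 0.5055 s 0.2504 z 0.1980 F g 0.00 a -2.35 z 1.93 op 0.000
hold t8.38 r 0.5055 s 0.2504 z 0.1981 F g -0.09 a -2.95 z 3.95 op 0.000
hold t8.68 r 0.5055 s 0.2505 z 0.1980 F g 1.20 a -4.11 z 3.42 op 0.001
```

View pics/n2.png

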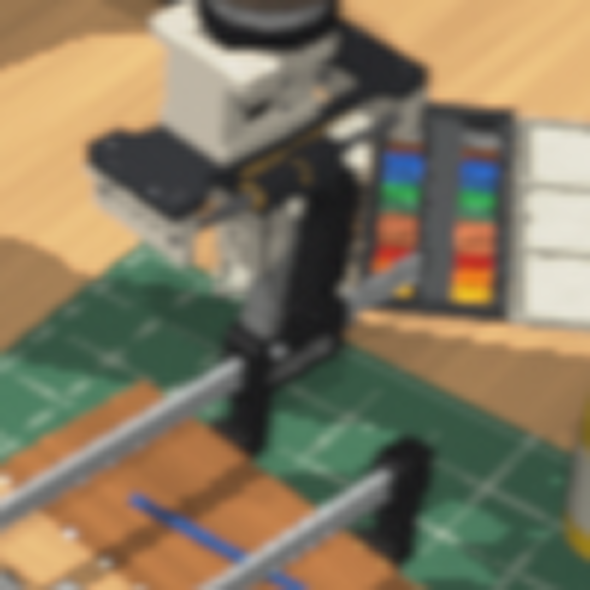

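The blade now leans at about (265,290), still short of the grip. I'll check that it is solid by pressing in small steps and reading averaged force.

```bash
cat >> h.py <<'E'
def avg(t,n=6):
    F=[];S=[]
    for _ in range(n):
        robot.hold(.05); s=robot.get_state(); F.append(s['wrist_force']); S.append(s['tcp_pos'])
    F=np.mean(F,0); S=np.mean(S,0); print(t,'s %.4f z %.4f'%(S@a,S[2]),'F g %.2f a %.2f z %.2f'%(F@g,F@a,F[2]),'t%.2f'%s['clock'],flush=True); return F@a,S@a
E
python3 - <<'E'
from h import *
f,s=avg('now')
for i in range(6):
    if f<-7.5: break
    robot.servo_line(W(.5056,s+.0004*(i+1),.199),vel=.01,threshold=6)
    f,_=avg(i)
E
```

```text
now s 0.2505 z 0.1980 F g 1.38 a -2.75 z 3.08 t9.03
0 s 0.2507 z 0.1986 F g 1.04 a -3.28 z -1.12 t9.60
1 s 0.2513 z 0.1988 F g -0.65 a -3.15 z -1.71 t10.15
2 s 0.2518 z 0.1990 F g -1.31 a -3.38 z -1.24 t10.70
3 s 0.2520 z 0.1990 F g -2.19 a -3.32 z -0.78 t11.25
4 s 0.2521 z 0.1989 F g -2.56 a -4.81 z -0.43 t11.80
5 s 0.2522 z 0.1989 F g -2.13 a -5.05 z 0.41 t12.35
```

```bash
python3 - <<'E'
from h import *
for c in(.2533,.2537,.2541,.2545):
    robot.servo_line(W(.5056,c,.199),vel=.01,threshold=6)
    f,_=avg(c,4)
    if f<-7: break
robot.hold(1.0); avg('held')
for c in(.250,.246,.242,.238,.234):
    robot.servo_line(W(.5056,c,.199),vel=.03); avg(c,3)
robot.servo_line(W(.5056,.215,.199),vel=.05); avg('off',3)
robot.servo_line(W(.5056,.215,.28),vel=.12)
show()
z,d=snap('scene'); P=pts('scene',d); Z=P[...,2]; s=P@a; r=P@g
for nm,rr in(('near',.5056),('far',.625)):
    m=(abs(r-rr)<.02)&(Z>.175)&(Z<.209)&(z.max(-1)>85)&((abs(s-.256)<.03) if nm=='near' else (abs(s+.022)<.03))
    print(nm,m.sum(),P[m].mean(0),s[m].mean(),s[m].min(),s[m].max())
cv2.imwrite('pics/n3.png',cv2.resize(z[120:290,170:340,::-1],(590,590),interpolation=cv2.INTER_CUBIC))
E
```

```text
0.2533 s 0.2522 z 0.1989 F g -2.42 a -6.08 z 0.59 t12.80
0.2537 s 0.2523 z 0.1989 F g -2.40 a -6.89 z 0.35 t13.25
0.2541 s 0.2524 z 0.1989 F g -2.98 a -7.46 z 1.25 t13.70
held s 0.2524 z 0.1989 F g -2.73 a -7.42 z 1.48 t15.00
0.25 s 0.2503 z 0.1991 F g -0.99 a -3.16 z -0.69 t15.43
0.246 s 0.2461 z 0.1992 F g -0.87 a -2.06 z 0.71 t15.87
0.242 s 0.2420 z 0.1992 F g 0.25 a -2.25 z 0.87 t16.30
0.238 s 0.2380 z 0.1990 F g 0.40 a -2.37 z 0.28 t16.73
0.234 s 0.2344 z 0.1990 F g 0.28 a 0.21 z 0.34 t17.17
off s 0.2152 z 0.1991 F g 0.31 a -0.29 z 0.28 t17.85
 t18.68 r 0.5051 s 0.2148 z 0.2793 F g 0.75 a -0.02 z 0.43 op 0.000
near 52 [0.54401923 0.15790088 0.19187901] 0.25340087991660804 0.2486389498810988 0.25898536034996356
far 55 [ 0.60931603 -0.1396274   0.1965373 ] -0.027478148817287225 -0.03416363453785251 -0.018220153611976504
```

View pics/n3.png

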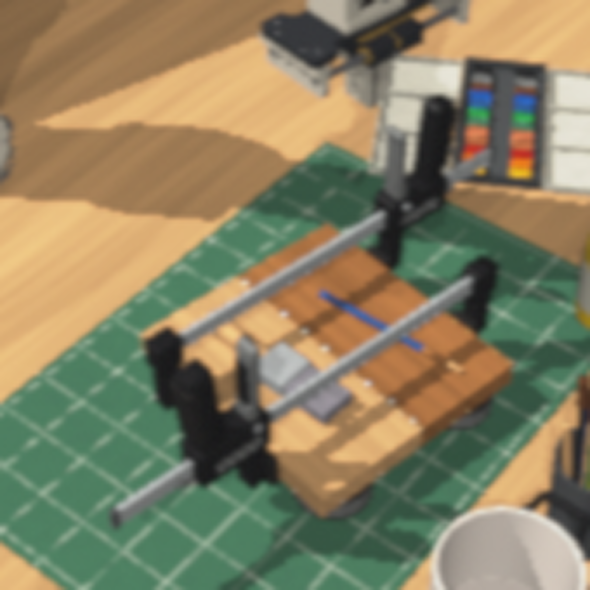

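The near trigger (397,165) is back at its rest reading, s = 0.2534 against 0.2538 before, and the work hasn't moved. Now the far trigger.

```bash
python3 - <<'E'
from h import *
r=.625
robot.servo_line(W(r,.02,.28),vel=.15); show('above')
robot.servo_line(W(r,.02,.199),vel=.1); avg('beside',3)
robot.servo_line(W(r,.008,.199),vel=.03,threshold=4); avg('pre',3)
for c in(.002,-.004,-.010,-.013): 
    hit=robot.servo_line(W(r,c,.199),vel=.02,threshold=6); f,s=avg((c,hit),4)
    if hit: break
c=min(s,c) if not hit else s
while f<7 and c>-.026:
    c-=.0007; robot.servo_line(W(r,c,.199),vel=.01,threshold=6); f,s=avg(round(c,4),4)
E
```

```text
above t20.40 r 0.6247 s 0.0213 z 0.2801 F g 0.23 a -0.55 z 0.08 op 0.000
beside s 0.0201 z 0.2000 F g 0.28 a -0.54 z -0.45 t21.51
pre s 0.0082 z 0.1990 F g 0.24 a -0.37 z -0.43 t22.21
(0.002, False) s 0.0021 z 0.1990 F g -0.24 a 0.05 z -0.54 t22.86
(-0.004, False) s -0.0036 z 0.1990 F g -0.48 a 2.05 z 0.97 t23.51
(-0.01, False) s -0.0099 z 0.1991 F g -0.15 a 2.11 z 2.55 t24.16
(-0.013, False) s -0.0130 z 0.1991 F g -0.03 a 2.81 z 2.47 t24.66
-0.0137 s -0.0137 z 0.1990 F g 0.16 a 2.26 z 2.37 t25.11
-0.0144 s -0.0145 z 0.1990 F g 0.86 a 2.02 z 1.92 t25.56
-0.0151 s -0.0152 z 0.1990 F g 0.37 a 2.64 z 2.10 t26.01
-0.0158 s -0.0159 z 0.1990 F g 0.88 a 2.47 z 1.55 t26.46
-0.0165 s -0.0166 z 0.1989 F g 1.19 a 2.37 z 0.29 t26.91
-0.0172 s -0.0172 z 0.1989 F g 1.56 a 3.15 z 0.05 t27.36
-0.0179 s -0.0179 z 0.1989 F g 1.54 a 3.45 z -0.99 t27.81
-0.0186 s -0.0187 z 0.1989 F g 1.20 a 3.02 z -0.87 t28.26
-0.0193 s -0.0194 z 0.1989 F g 1.08 a 3.53 z -1.42 t28.71
-0.02 s -0.0200 z 0.1989 F g 0.76 a 3.30 z -1.28 t29.16
-0.0207 s -0.0208 z 0.1989 F g -0.05 a 3.24 z -1.78 t29.61
-0.0214 s -0.0215 z 0.1990 F g -0.00 a 3.43 z -2.07 t30.06
-0.0221 s -0.0222 z 0.1990 F g -0.34 a 4.10 z -1.51 t30.51
-0.0228 s -0.0229 z 0.1990 F g -0.52 a 3.56 z -2.13 t30.96
-0.0235 s -0.0235 z 0.1990 F g -0.46 a 3.84 z -1.92 t31.41
-0.0242 s -0.0236 z 0.1990 F g -0.53 a 4.71 z -1.71 t31.86
-0.0249 s -0.0237 z 0.1990 F g -0.65 a 6.14 z -1.66 t32.31
-0.0256 s -0.0238 z 0.1990 F g -0.36 a 6.95 z -2.20 t32.76
-0.0263 s -0.0239 z 0.1990 F g -0.70 a 8.30 z -1.32 t33.21
```

```bash
python3 - <<'E'
from h import *
r=.625
robot.hold(1.0); avg('held',3)
for c in(-.020,-.012,-.004,.004):
    robot.servo_line(W(r,c,.199),vel=.03); avg(c,2)
robot.servo_line(W(r,.022,.199),vel=.05); avg('off',3)
robot.servo_line(W(r,.022,.30),vel=.12)
robot.servo_line(W(r-.1,.10,.33),vel=.15); show()
z,d=snap('scene'); P=pts('scene',d); Z=P[...,2]; s=P@a; q=P@g
for nm,rr in(('near',.5056),('far',.625)):
    m=(abs(q-rr)<.02)&(Z>.175)&(Z<.209)&(z.max(-1)>85)&((abs(s-.256)<.03) if nm=='near' else (abs(s+.022)<.03))
    print(nm,m.sum(),P[m].mean(0),s[m].mean(),s[m].min(),s[m].max())
cv2.imwrite('pics/n4.png',cv2.resize(z[120:290,170:340,::-1],(590,590),interpolation=cv2.INTER_CUBIC))
E
```

```text
held s -0.0239 z 0.1990 F g -0.92 a 8.23 z -1.40 t34.36
-0.02 s -0.0204 z 0.1993 F g -1.75 a 3.09 z 1.92 t34.82
-0.012 s -0.0120 z 0.1993 F g -0.01 a 2.76 z 2.50 t35.33
-0.004 s -0.0041 z 0.1989 F g 1.40 a 1.89 z 0.49 t35.85
0.004 s 0.0036 z 0.1989 F g -0.52 a -0.63 z 0.00 t36.37
off s 0.0218 z 0.1990 F g -0.63 a -0.30 z 0.25 t37.02
 t39.03 r 0.5255 s 0.0991 z 0.3298 F g 0.06 a -0.37 z 0.09 op 0.000
near 49 [0.54360754 0.15839368 0.19203999] 0.25381137253316544 0.2491323518609502 0.2593990340005997
far 55 [ 0.60922531 -0.13952165  0.19646182] -0.027390491270074417 -0.0339116363104962 -0.01933945171481269
```

View pics/n4.png

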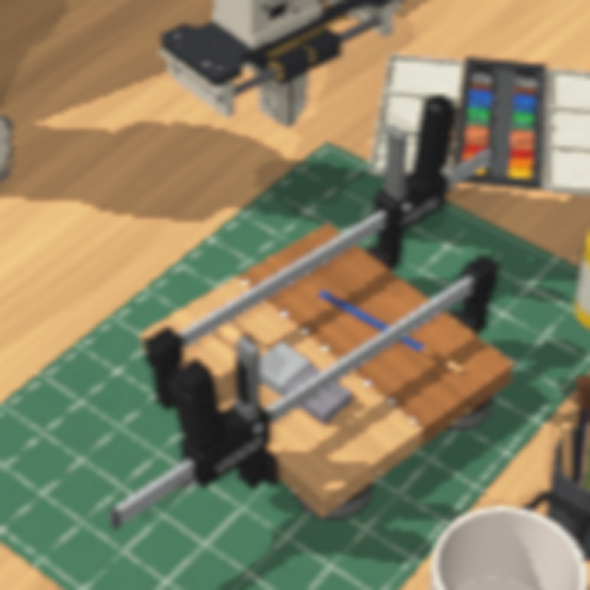

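Both triggers, at (397,165) and (247,370), are back at rest. The work hasn't moved and the gripper is clear.

```bash
python3 -c "
from plant import robot
print(robot.sign_off())"
```

```text
the job is handed in; nothing more can be done
None
```

Neither clamp has gone slack: I pressed the near trigger, then the far one, until each came up solid (about 7.5 N and 8 N), held each over a second and let it spring fully back; the glue-up did not move, and I handed the job in just after 39 s on the robot's clock.

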